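Shift the power unit's gate selector

ROBOT

A 6-joint arm with a two-finger parallel gripper is mounted at the origin on the work surface. World frame = base frame: x ahead of the robot, y to its left, z up, the work surface at z = 0. Lengths are in mm, angles in rad, forces in N, time in s.
With the tool pointing down it reaches from about 150 to 775 mm from the base axis. Payload 6.1 kg.
Tool frame: the origin (TCP) lies at the very end of the fingers, on their centre line; the grasp point (between the pads) lies 19 mm behind it; y points along the fingers, z is the direction in which the jaws open and shut, and the axes are right-handed (so a half turn about y gives the same grasp; the last joint's range is limited). The gripper opens to 85 mm and grips with 20 to 120 N. Pads are 22 mm wide; open, the fingers measure 114 mm over their backs; the gripper's body (76 mm by 85 mm) begins 54 mm behind the grasp point. The pads swing forward as they close: fully open they stand 13 mm farther back than shut.
Start: joints at [0, 0.126, -0.04, 1.405, 0, 1.571], TCP at [524.984, -0, 231.295] pointing down, gripper open.
Joint ranges: [-2.72, 2.72], [-0.95, 1.95], [-1.27, 1.35], [-1.78, 2.02], [-1.46, 1.47], [-3.14, 3.14]. Speed limits (rad/s): [2.39, 2.39, 3.01, 3.14, 3.14, 3.14].

INTERFACE

Orientations are given as a rotation vector (axis times angle).
In Python, from cell import sense, grab_frame, sign_off gives the robot as it stands.
- The arm moves only by the shell command python3 -m inch 'ROWS' [OPENING]. ROWS is JSON, a list of rows, each a list of 4 numbers: the shift along the tool's x, y, z in mm, then the turn about the tool's y in degrees. A call has exactly 8 rows; each row shifts and turns the commanded pose from where the row before left it, along the tool's axes as they then stand; what a row does not reach is not made up. A row lasts 1/8 s, in which the tool goes at most 62.5 mm and 10.7 degrees, less where a joint would pass 70% of its speed; a pose out of reach is approached as far as the arm can. A call is refused whole if a number of a shift passes 62.5 or a number of a turn 10.7, either way. A call with a gripper value outside its range is refused whole. OPENING is the gripper command: -1 is shut, 1 is fully open, values between are in proportion, set as the call begins (- or left out, the last holds). The fingers move at their own pace and stop on an object; the grip force is fixed at half the most. Time passes only in rows, so rows that do not move let the fingers close, or fill a call up. It gives the time, the measured TCP pose, the force and the opening at its end, in the units of the state.
- sense(): the state, without advancing time (a new reading comes with each control period).
- grab_frame(name): name is "scene" or "side" or "wrist"; returns a dict with "img" (420x560x3 uint8, red, green, blue), "vfov" (degrees; the focal length in pixels is half the picture's height over the tangent of half this angle, whatever the lens; pixels are square), "cx", "cy" (the principal point, pixels), "distortion" ([k1, k2, p1, p2, k3] as OpenCV has them; the pictures are not rectified), "rvec" (rotation vector, rad) and "tvec" (3), from world to camera coordinates, as OpenCV has them. Camera axes: x right, y down, z forward; pixel columns grow to the right and rows downward; lengths in mm; the calibration is good to about 2 mm. A picture is of the moment at which its call begins. There is no depth.
- sign_off(): hands the job in, once; it reports no verdict.
The state is a dict: "clock": time; "joint_pos": joint angles; "joint_velocities": joint speeds; "joint_efforts": joint torques, N m; "position": TCP position; "tcp_rot": TCP orientation; "ft_force": force on the tool from outside, world axes, zero at the start; "wrist_torque": the same for the moment, N m; "finger_gap": finger opening in mm.
Only numpy, scipy, OpenCV 4.12 (cv2) and the standard library are available. Lean on these libraries where they do the work, as an engineer would, in place of code of your own. Each camera call takes 0.05 s, during which the arm holds its last target. There are 200 camera calls.

TASK

On the red hydraulic power unit, put the selector to the green mark: with the fingertips, push the yellow knob along the slot to the corner, then round the corner and fully home to the slot's closed end, and leave it there. Only push it, gently: do not grip, squeeze or lift the knob, and leave the loose fittings, collar, spanner, can and ram around it as they stand.

Things in the scene. Friction and masses are not known exactly. Their poses are not given: they have to be found in the camera images.
- power_unit: red hydraulic power unit, a box 200 x 200 mm, bolted down, its aluminium top plate 87 mm above the table. Origin at the centre of its underside; x and y are parallel to its sides, z up. An L-shaped slot 22 mm wide is cut in the plate: from the red mark along the unit's +x to the corner (80 mm), then along the unit's +y to the end by the green mark (60 mm). The unit may stand left or right, turned.
- slot_start (a point): centre of the slot's beginning (by the red mark), at the height of the plate's top
- slot_corner (a point): centre of the slot's corner, at the height of the plate's top, 80 mm from slot_start
- slot_end (a point): stem centre at the slot's closed end (by the green mark), at the height of the plate's top, 60 mm from slot_corner
- knob_center (a point): centre of the yellow selector knob: an upright cylinder 34 mm across and 40 mm high (underside 13 mm, top 53 mm above the plate) with a black dot on top. Below it an 18 mm stem rides in the slot with 2 mm play each side
- along (a joint): travel of the knob along the slot's first leg, m: 0 at slot_start, 0.080 at slot_corner (limits -0.002 and 0.082). Starts between 0 and 0.020. Slides stiffly (about 3 N) with no spring and stays where it is left; a hard stop at the limit
- across (a joint): travel of the knob along the slot's second leg, m: 0 in the first leg, 0.060 fully at slot_end (hard stop). About 3 N, no spring. The slot's inner corner blocks it unless along is within 2 mm of 0.080
- lift (a joint): how far the knob is pulled up off its seat, m: 0 seated, at most 0.015; its weight and a weak spring (3 to 5 N) keep it down. It needs no lifting
- fitting: loose brass pipe fitting, 26 mm across, 32 mm high, standing on the power unit's plate; origin at its foot
- adapter: loose steel pipe adapter, 32 mm across, 45 mm high, standing on the table; origin at its foot
- collar: loose steel collar, 52 mm outside, 28 mm high, lying flat on the table; origin at the centre of its underside
- oil_can: orange can, 60 mm across, 130 mm high, standing on the table; origin at its foot
- spanner: loose steel spanner, 180 mm long along its x, lying on the table
- ram: orange hydraulic ram, 56 mm across, 115 mm high, standing on the table; origin at its foot

How it is judged:
By the outcome, as a careful person would: the job done as asked, in the order asked, and still so for the second after the job is handed in, with the robot touching nothing.
It also fails if it takes over 35 s, if anything falls off the work surface, if the arm or the gripper's body presses on something with over 40 N, if the wrist force passes 120 N, or if a joint passes its speed limit or range.

## Working session

There is one attempt and no reset: what is moved stays moved. The work goes in short steps, Python scripts to look and compute and a shell command to move; the robot and the scene stay as the last step left them, time stands still between calls to the robot, and variables do not carry over. Pictures are saved under pics/ and viewed, about 8 in all and at most 12, crops included, and the job is handed in when it is done.

```bash
mkdir -p pics; ls; cat > h.py <<'E'
import numpy as np, cv2
from cell import sense, grab_frame, sign_off
def K(f):
    h=f["img"].shape[0]; F=h/2/np.tan(np.radians(f["vfov"])/2)
    return np.array([[F,0,f["cx"]],[0,F,f["cy"]],[0,0,1.]])
def ray(f,uv):
    R=cv2.Rodrigues(np.array(f["rvec"],float))[0]; t=np.array(f["tvec"],float).ravel()
    p=cv2.undistortPoints(np.array([[uv]],float),K(f),np.array(f["distortion"],float))[0,0]
    return -R.T@t, R.T@np.array([p[0],p[1],1.])
def onz(f,uv,z):
    o,d=ray(f,uv); return o+d*(z-o[2])/d[2]
def proj(f,P):
    return cv2.projectPoints(np.array(P,float).reshape(-1,1,3),np.array(f["rvec"],float),np.array(f["tvec"],float),K(f),np.array(f["distortion"],float))[0][:,0]
def save(f,n): cv2.imwrite("pics/"+n,f["img"][:,:,::-1])
E
python3 - <<'E'
from h import *
import pickle
D={n:grab_frame(n) for n in("scene","side","wrist")}
pickle.dump(D,open("d0.pkl","wb"))
for n in D: print(n,D[n]["vfov"],D[n]["distortion"],D[n]["rvec"],D[n]["tvec"])
s=sense(); print(s)
im=np.hstack([D["scene"]["img"],D["side"]["img"]])
save(D["scene"],"scene0.png"); save(D["side"],"side0.png"); save(D["wrist"],"wrist0.png")
E
```

```text
pics
scene 57.582870658705694 [0.00608261 0.         0.         0.         0.        ] [ 1.22950569  2.27599527 -0.99787317] [ 231.42459937 -264.73717305 1318.44878149]
side 44.29109561279056 [-0.0230154  0.         0.         0.         0.       ] [ 2.28267498 -0.77077235  0.30778906] [-375.09199706  364.31646177 1110.17426868]
wrist 61.77190581624136 [-0.01572829  0.          0.          0.          0.        ] [-2.87519128e+00 -2.01742402e-04  2.61597287e-03] [-523.26008231  -34.31657364  377.41164707]
{'clock': 0.15, 'joint_pos': array([-3.00460967e-06,  1.26255788e-01, -4.03761902e-02,  1.40541626e+00,
        1.55918840e-05,  1.57078740e+00]), 'joint_velocities': array([-0.00066093, -0.00190441,  0.00256532,  0.00033302,  0.00261529,
        0.00194435]), 'joint_efforts': array([-6.60388159e-04, -4.36274636e+01,  3.53150582e+01,  1.35390865e-02,
        2.80258462e-06, -9.74541621e-07]), 'position': array([5.24675727e+02, 3.03095596e-03, 2.30699759e+02]), 'tcp_rot': array([-1.21011273,  1.21012445, -1.20859157]), 'ft_force': array([-0.64390542, -0.39581363, -0.34163106]), 'wrist_torque': array([-0.02366067,  0.07369999, -0.01148973]), 'finger_gap': 85.49606120224925}
```

View pics/scene0.png

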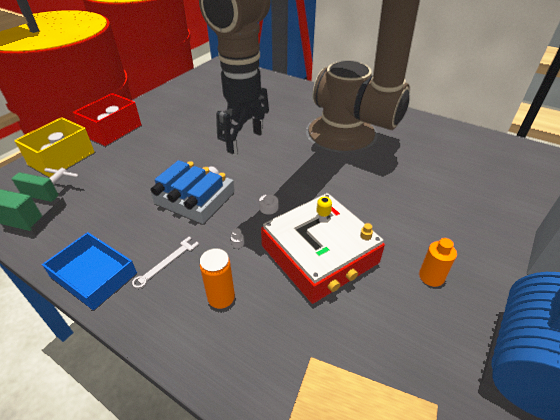

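View pics/side0.png

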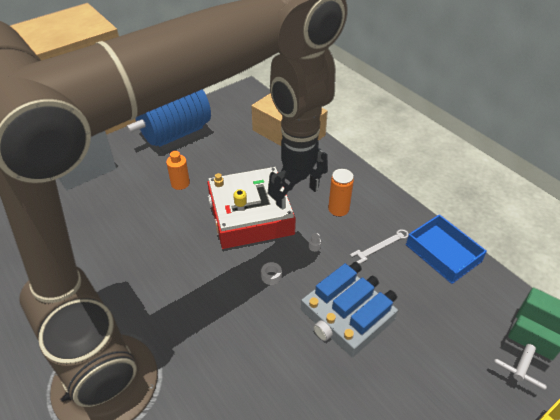

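The scene view shows the unit around (322,245): knob at (325,205), red mark (335,211), slot corner near (300,230), green mark (322,251) and the brass fitting (367,232). The side view has the unit at (250,205), with the knob at (240,198). Next I measure.

```bash
python3 - <<'E'
from h import *
import pickle
D=pickle.load(open("d0.pkl","rb"))
roi={"scene":(255,185,395,305),"side":(200,160,305,255)}
out=[]
for n,(x0,y0,x1,y1) in roi.items():
    f=D[n]; c=f["img"][y0:y1,x0:x1]; hsv=cv2.cvtColor(c,cv2.COLOR_RGB2HSV)
    M={"plate":((0,0,150),(180,40,255)),"green":((45,100,80),(80,255,255)),"yellow":((24,140,120),(33,255,255)),"red":((0,180,150),(6,255,255)),"brass":((12,100,80),(23,255,255))}
    for k,(a,b) in M.items():
        m=cv2.inRange(hsv,a,b); nn,l,st,ce=cv2.connectedComponentsWithStats(m)
        for i in np.argsort(-st[1:,4])[:3]+1:
            if st[i,4]>8: print(n,k,st[i,4],ce[i]+[x0,y0],st[i,:4]+[x0,y0,0,0], onz(f,ce[i]+[x0,y0],{"yellow":120,"brass":103}.get(k,87)).round(1))
        if k=="plate":
            i=1+np.argmax(st[1:,4]); q=cv2.findContours((l==i).astype(np.uint8),0,2)[0][0]
            h=cv2.convexHull(q); ap=cv2.approxPolyN(h,4)[0] if hasattr(cv2,"approxPolyN") else cv2.approxPolyDP(h,8,True)[:,0]
            P=np.array([onz(f,p+np.array([x0,y0]),87) for p in ap]); print(n,(ap+[x0,y0]).tolist(),P.round(1).tolist(),"c",P.mean(0),[np.linalg.norm(P[i]-P[i-1]).round() for i in range(4)],[np.degrees(np.arctan2(*(P[i]-P[i-1])[1::-1])).round(1) for i in range(4)])
    out.append(cv2.resize(c,None,fx=400/c.shape[1],fy=400/c.shape[1],interpolation=cv2.INTER_CUBIC))
H=max(o.shape[0] for o in out)
im=np.hstack([cv2.copyMakeBorder(o,0,H-o.shape[0],0,0,0) for o in out]); cv2.imwrite("pics/crop0.png",im[:,:,::-1]); print(im.shape)
E
```

```text
scene plate 4452 [321.44541779 236.85085355] [265 193 118  88] [545.7 211.7  87. ]
scene plate 28 [262.07142857 197.28571429] [259 194   8   7] [508.2  26.2  87. ]
scene [[384, 240], [314, 280], [262, 223], [327, 192]] [[480.0, 330.3, 87.0], [656.1, 254.6, 87.0], [581.5, 77.0, 87.0], [404.3, 151.1, 87.0]] c [530.4702974  203.25324141  87.        ] [np.float64(195.0), np.float64(192.0), np.float64(193.0), np.float64(192.0)] [np.float64(67.1), np.float64(-23.3), np.float64(-112.8), np.float64(157.3)]
scene green 51 [322.31372549 250.76470588] [316 247  13   9] [580.1 232.4  87. ]
scene yellow 211 [324.02843602 206.65402844] [317 197  15  19] [488.8 184.9 120. ]
scene yellow 9 [351.55555556 271.33333333] [350 270   4   4] [621.6 315.  120. ]
scene red 391 [319.09462916 261.25575448] [263 229 122  58] [608.9 240.3  87. ]
scene red 30 [334.83333333 211.23333333] [332 207   8   8] [456.2 199.1  87. ]
scene brass 157 [366.51592357 231.36305732] [361 223  12  17] [491.9 292.1 103. ]
scene brass 100 [333.63 285.37] [328 279  12  13] [657.5 296.9 103. ]
scene brass 95 [351.64210526 274.5263157
[... 478 characters left out ...]
4(192.0), np.float64(191.0), np.float64(191.0), np.float64(191.0)] [np.float64(-112.3), np.float64(157.4), np.float64(67.8), np.float64(-22.2)]
side green 27 [258.03703704 181.44444444] [253 180  11   4] [578.7 232.2  87. ]
side yellow 143 [239.76223776 198.3006993 ] [234 190  12  17] [484.8 180.6 120. ]
side red 106 [245.40566038 226.80188679] [218 221  61  12] [456.  116.5  87. ]
side red 22 [227.5 209. ] [226 206   4   7] [454.4 195.6  87. ]
side red 21 [214.85714286 211.28571429] [213 203   5  18] [423.8 208.6  87. ]
side brass 96 [218.23958333 179.61458333] [214 173   9  14] [487.6 289.2 103. ]
side brass 11 [239.63636364 192.54545455] [237 191   6   4] [505.5 212.9 103. ]
(362, 800, 3)
```

View pics/crop0.png

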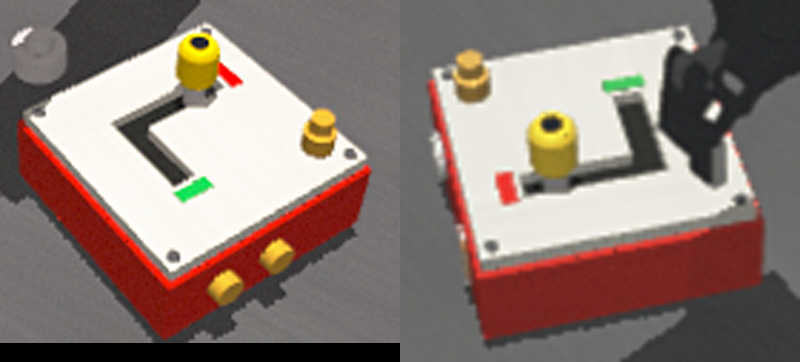

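The crops confirm the L-slot: red mark → corner along unit +x, then +y to the green mark. The knob sits about 14 mm from the start and the brass fitting is well clear of the path. I'll fuse both views and work out the approach move.

```bash
cat >> h.py <<'E'
C=np.array([529.8,202.7]); yaw=np.radians(-22.5)
U=np.array([[np.cos(yaw),-np.sin(yaw)],[np.sin(yaw),np.cos(yaw)]])
w2u=lambda p:(np.array(p)[:2]-C)@U
u2w=lambda p:C+U@np.array(p)
def st(target=None):
    s=sense(); R=cv2.Rodrigues(s["tcp_rot"])[0]
    print("t",round(s["clock"],2),"unit",w2u(s["position"]).round(1),"z",s["position"][2].round(1),"F unit",(U.T@s["ft_force"][:2]).round(1),s["ft_force"][2].round(1),"gap",round(s["finger_gap"],1),"toolx in unit",np.round(U.T@R[:2,0],3))
    if target is not None: 
        d=np.append(u2w(target[:2]),target[2])-s["position"]; print("tool shift",(R.T@d).round(1))
E
python3 - <<'E'
from h import *
import pickle
from itertools import product
D=pickle.load(open("d0.pkl","rb"))
def tri(a,b):
    (o,d),(p,e)=ray(D["scene"],a),ray(D["side"],b)
    t=np.linalg.lstsq(np.c_[d,-e],p-o,rcond=None)[0]; A,B=o+d*t[0],p+e*t[1]; return (A+B)/2,np.linalg.norm(A-B)
# black dot on knob top; yellow centroid
P,g=tri((324.03,206.65),(239.76,198.3)); print("knob tri",P.round(1),g.round(1),w2u(P).round(1))
for n in("scene","side"):
    f=D[n]; hsv=cv2.cvtColor(f["img"],cv2.COLOR_RGB2HSV)
    x,y,w,h=(317,197,15,19) if n=="scene" else (234,190,12,17)
    s=f["img"][y-2:y+8,x:x+w].max(2)<70; yy,xx=np.nonzero(s)
    c=(xx.mean()+x,yy.mean()+y-2); q=onz(f,c,140); print(n,"dot",c,s.sum(),w2u(q).round(1))
print([w2u(p).round(1).tolist() for p in((456.2,199.1),(454.4,195.6),(580.1,232.4),(578.7,232.2))])
R=cv2.Rodrigues(sense()["tcp_rot"])[0]; print("tool axes cols\n",R.round(2))
st((-78,-33,230))
E
```

```text
knob tri [486.2 183.4 117.1] 0.7 [-32.9 -34.5]
scene dot (np.float64(324.5625), np.float64(199.375)) 16 [-32.3 -34.1]
side dot (np.float64(239.33333333333334), np.float64(192.11111111111111)) 9 [-32.6 -35.4]
[[-66.6, -31.5], [-66.9, -35.4], [35.1, 46.7], [33.9, 46.0]]
tool axes cols
 [[ 0. -0.  1.]
 [-1.  0.  0.]
 [-0. -1. -0.]]
t 0.15 unit [  72.8 -189.2] z 230.7 F unit [-0.4 -0.6] -0.3 gap 85.5 toolx in unit [ 0.383 -0.924]
tool shift [-202.1    0.8  -79.6]
```

```bash
python3 -m inch '[[-50,0,-20,0],[-50,0,-20,0],[-50,0,-20,0],[-50,0,-20,0],[0,0,0,7.5],[0,0,0,7.5],[0,0,0,7.5],[0,0,0,0]]' -1; python3 - <<'E'
from h import *
st((-78,-34,112))
save(grab_frame("wrist"),"w1.png"); save(grab_frame("side"),"s1.png")
E
```

```text
clock: 1.15
position: [444.8, 200.0, 231.0]
tcp_rot: [-0.999, 1.491, -1.491]
ft_force: [0.1, -1.0, 0.0]
finger_gap: -0.0
t 1.15 unit [-77.5 -35. ] z 231.0 F unit [ 0.4 -0.9] 0.0 gap -0.0 toolx in unit [ 0.002 -1.   ]
tool shift [ -1.  119.   -0.5]
```

View pics/w1.png

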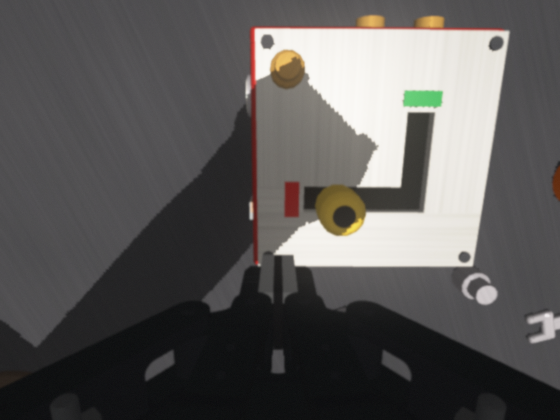

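The wrist view is clear: the slot runs from (304,199) to a corner at about (417,199), then up to the end at about (419,112). The knob dot is at (344,216), and the fingertips at (278,258) are behind the knob. I'll descend and check the slot numbers.

```bash
python3 - <<'E'
from h import *
f=grab_frame("wrist")
for n,p,z in [("inner corner",(402,187),87),("outer corner",(425,212),87),("end left",(407,112),87),("end right",(433,112),87),("start",(304,199),87),("dot",(344,216),140),("fitting",(288,66),119)]: print(n,w2u(onz(f,p,z)).round(1))
E
python3 -m inch '[[0,0,0,0],[0,20,0,0],[0,30,0,0],[0,30,0,0],[0,25,0,0],[0,14,0,0],[0,0,0,0],[0,0,0,0]]'; python3 -c "
from h import *; st((-62,-34,112))"
```

```text
inner corner [ 24.8 -23.9]
outer corner [ 46.3 -45.3]
end left [23.1 35.8]
end right [43.6 36. ]
start [-56.2 -34.3]
dot [-32.5 -34.1]
fitting [-71.4  64.8]
clock: 2.3
position: [445.6, 200.2, 113.3]
tcp_rot: [-0.996, 1.492, -1.492]
ft_force: [0.6, 0.5, 0.3]
finger_gap: 0.0
t 2.3 unit [-76.8 -34.5] z 113.3 F unit [0.4 0.7] 0.3 gap 0.0 toolx in unit [ 0. -1.]
tool shift [-0.5  1.3 14.8]
```

```bash
python3 -m inch '[[0,0,7,0],[0,0,7,0],[0,0,7,0],[0,0,7,0],[0,0,7,0],[0,0,7,0],[0,0,7,0],[0,0,7,0]]'; python3 - <<'E'
from h import *
st()
f=grab_frame("scene"); g=grab_frame("wrist"); 
a=cv2.resize(f["img"][185:305,255:395],(400,343),interpolation=2); b=cv2.resize(g["img"],(400,300))
im=np.hstack([a,cv2.copyMakeBorder(b,0,43,0,0,0)]); cv2.imwrite("pics/c2.png",im[:,:,::-1])
E
```

```text
clock: 3.3
position: [497.1, 178.4, 112.3]
tcp_rot: [-0.997, 1.492, -1.492]
ft_force: [-1.9, 2.5, 2.2]
finger_gap: -0.2
t 3.3 unit [-20.9 -35. ] z 112.3 F unit [-2.7  1.6] 2.2 gap -0.2 toolx in unit [-0. -1.]
```

View pics/c2.png

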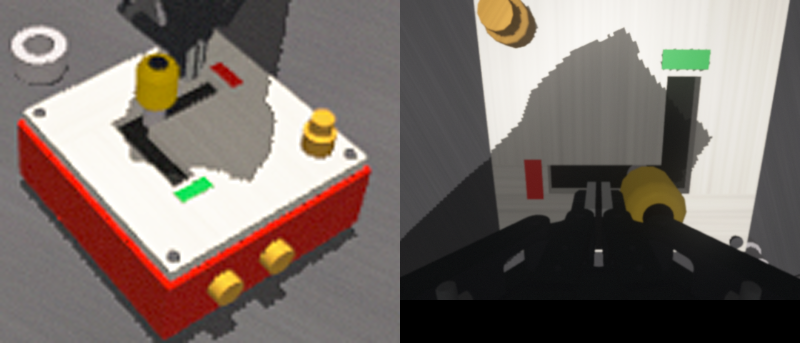

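The knob is now being pushed along the first leg (scene crop dot (158,62), wrist dot (657,215)). I'll measure how much travel remains.

```bash
cat >> h.py <<'E'
def knob():
    f=grab_frame("scene"); h=cv2.cvtColor(f["img"],cv2.COLOR_RGB2HSV)[185:270,265:350]
    m=cv2.inRange(h,(22,140,70),(34,255,255)); n,l,s,c=cv2.connectedComponentsWithStats(m)
    i=1+np.argmax(s[1:,4]); p=c[i]+[265,185]; print("knob mask",s[i],w2u(onz(f,p,118)).round(1))
E
python3 - <<'E'
from h import *
knob()
f=grab_frame("scene"); print(w2u(onz(f,(158/2.857+255,62/2.857+185),140)))
g=grab_frame("wrist"); print(w2u(onz(g,(360,301),140)))
E
```

```text
knob mask [ 37  19  16  20 234] [  9.7 -33.2]
[  8.68368964 -33.19216976]
[  8.08503485 -32.95014372]
```

```bash
python3 -m inch '[[0,0,5,0],[0,0,5,0],[0,0,5,0],[0,0,4,0],[0,0,3,0],[0,0,2,0],[0,0,0,0],[0,0,0,0]]'; python3 - <<'E'
from h import *
st();knob()
E
python3 -m inch '[[0,0,1,0],[0,0,0.5,0],[0,0,0.5,0],[0,0,0,0],[0,0,0,0],[0,0,0,0],[0,0,0,0],[0,0,0,0]]'; python3 - <<'E'
from h import *
st();knob()
E
```

```text
clock: 4.55
position: [519.2, 169.4, 112.4]
tcp_rot: [-0.997, 1.492, -1.492]
ft_force: [-1.6, -0.4, -0.2]
finger_gap: -0.4
t 4.55 unit [  2.9 -34.8] z 112.4 F unit [-1.3 -0.9] -0.2 gap -0.4 toolx in unit [-0. -1.]
knob mask [ 29  23  15  20 244] [ 32.8 -33.4]
clock: 5.6
position: [520.8, 168.6, 112.4]
tcp_rot: [-0.997, 1.492, -1.492]
ft_force: [-1.4, 1.1, 1.3]
finger_gap: 0.1
t 5.6 unit [  4.7 -34.9] z 112.4 F unit [-1.7  0.5] 1.3 gap 0.1 toolx in unit [-0. -1.]
knob mask [ 28  23  16  21 238] [ 34.1 -33.4]
```

```bash
python3 -m inch '[[0,0,0.5,0],[0,0,0.5,0],[0,0,0,0],[0,0,0,0],[0,0,0,0],[0,0,0,0],[0,0,0,0],[0,0,0,0]]'; python3 -c "
from h import *
st();knob()"
python3 -m inch '[[0,0,0.5,0],[0,0,0.5,0],[0,0,0,0],[0,0,0,0],[0,0,0,0],[0,0,0,0],[0,0,0,0],[0,0,0,0]]'; python3 -c "
from h import *
st();knob()"
```

```text
clock: 6.65
position: [521.7, 168.3, 112.3]
tcp_rot: [-0.997, 1.492, -1.492]
ft_force: [-0.6, 0.9, 1.2]
finger_gap: 0.0
t 6.65 unit [  5.7 -34.9] z 112.3 F unit [-0.9  0.6] 1.2 gap 0.0 toolx in unit [ 0. -1.]
knob mask [ 28  23  15  21 243] [ 35.6 -33.6]
clock: 7.7
position: [522.6, 167.9, 112.3]
tcp_rot: [-0.997, 1.492, -1.492]
ft_force: [-1.7, 1.4, 1.9]
finger_gap: -0.4
t 7.7 unit [  6.7 -34.9] z 112.3 F unit [-2.1  0.6] 1.9 gap -0.4 toolx in unit [ 0. -1.]
knob mask [ 27  24  16  20 238] [ 36.6 -33.5]
```

```bash
python3 -m inch '[[0,0,0.5,0],[0,0,0.5,0],[0,0,0,0],[0,0,0,0],[0,0,0,0],[0,0,0,0],[0,0,0,0],[0,0,0,0]]'; python3 -c "
from h import *
st();knob()"
```

```text
clock: 8.75
position: [523.0, 167.7, 112.3]
tcp_rot: [-0.998, 1.493, -1.491]
ft_force: [-4.4, 2.4, 2.3]
finger_gap: -0.2
t 8.75 unit [  7.1 -35. ] z 112.3 F unit [-5.   0.5] 2.3 gap -0.2 toolx in unit [ 0. -1.]
knob mask [ 27  24  16  20 239] [ 36.5 -33.5]
```

The knob is at the corner stop: the force rose to 5 N and travel ceased. Next I back off and go round to its -y side.

```bash
python3 -m inch '[[0,0,-7,0],[0,0,-7,0],[15,0,0,0],[17,0,0,0],[10,0,0,0],[0,0,14,0],[0,0,16,0],[0,0,14,0]]'; python3 -m inch '[[0,0,0,0],[-2,0,0,0],[-2,0,0,0],[-2,0,0,0],[-2,0,0,0],[0,0,0,0],[0,0,0,0],[0,0,0,0]]'; python3 - <<'E'
from h import *
st();knob()
save(grab_frame("wrist"),"w3.png")
E
```

```text
clock: 9.8
position: [536.8, 116.8, 112.2]
tcp_rot: [-0.997, 1.492, -1.493]
ft_force: [0.1, -0.2, -0.2]
finger_gap: -0.1
clock: 10.8
position: [538.2, 124.5, 112.3]
tcp_rot: [-0.997, 1.492, -1.492]
ft_force: [0.1, -0.2, 0.2]
finger_gap: -0.2
t 10.8 unit [ 37.7 -69. ] z 112.3 F unit [ 0.2 -0.1] 0.2 gap -0.2 toolx in unit [-0. -1.]
knob mask [ 27  23  16  21 250] [ 37.  -34.3]
```

View pics/w3.png

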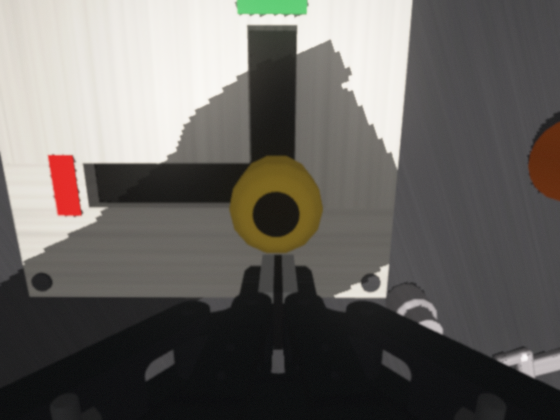

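The fingertips (278,258) sit right behind the knob (dot at (276,213)), in line with the second leg. Now I push toward green.

```bash
python3 -m inch '[[-3,0,0,0],[-3,0,0,0],[-3,0,0,0],[-3,0,0,0],[-2,0,0,0],[-2,0,0,0],[-2,0,0,0],[0,0,0,0]]'; python3 - <<'E'
from h import *
st();knob()
E
```

```text
clock: 11.9
position: [545.2, 141.4, 112.3]
tcp_rot: [-0.997, 1.492, -1.492]
ft_force: [0.4, -1.7, 1.7]
finger_gap: -0.2
t 11.9 unit [ 37.7 -50.7] z 112.3 F unit [ 1.  -1.5] 1.7 gap -0.2 toolx in unit [ 0. -1.]
knob mask [ 30  26  16  21 259] [ 36.8 -23.4]
```

```bash
python3 -m inch '[[-6,0,0,0],[-7,0,0,0],[-7,0,0,0],[-7,0,0,0],[-7,0,0,0],[-6,0,0,0],[-3,0,0,0],[0,0,0,0]]'; python3 - <<'E'
from h import *
st();knob()
E
python3 -m inch '[[-1,0,0,0],[-1,0,0,0],[0,0,0,0],[0,0,0,0],[0,0,0,0],[0,0,0,0],[0,0,0,0],[0,0,0,0]]'; python3 - <<'E'
from h import *
st();knob()
E
```

```text
clock: 12.95
position: [561.7, 181.5, 112.3]
tcp_rot: [-0.997, 1.492, -1.491]
ft_force: [0.5, 0.2, 0.4]
finger_gap: -0.0
t 12.95 unit [37.6 -7.4] z 112.3 F unit [0.4 0.4] 0.4 gap -0.0 toolx in unit [ 0. -1.]
knob mask [ 42  37  17  22 270] [36.8 20. ]
clock: 14.0
position: [562.3, 182.8, 112.3]
tcp_rot: [-0.997, 1.492, -1.492]
ft_force: [-1.8, -2.6, 0.6]
finger_gap: -0.2
t 14.0 unit [37.6 -6. ] z 112.3 F unit [-0.7 -3.1] 0.6 gap -0.2 toolx in unit [ 0. -1.]
knob mask [ 42  38  17  22 269] [37.1 21.2]
```

```bash
python3 -m inch '[[-1,0,0,0],[-1,0,0,0],[-1,0,0,0],[0,0,0,0],[0,0,0,0],[0,0,0,0],[0,0,0,0],[0,0,0,0]]'; python3 - <<'E'
from h import *
st();knob()
E
python3 -m inch '[[-0.5,0,0,0],[-0.5,0,0,0],[0,0,0,0],[0,0,0,0],[0,0,0,0],[0,0,0,0],[0,0,0,0],[0,0,0,0]]'; python3 - <<'E'
from h import *
st();knob()
E
```

```text
clock: 15.05
position: [563.5, 185.7, 112.3]
tcp_rot: [-0.997, 1.492, -1.492]
ft_force: [-0.6, -0.3, -0.4]
finger_gap: 0.3
t 15.05 unit [37.7 -2.9] z 112.3 F unit [-0.4 -0.5] -0.4 gap 0.3 toolx in unit [ 0. -1.]
knob mask [ 43  39  17  22 273] [37.5 24.9]
clock: 16.1
position: [563.8, 186.5, 112.3]
tcp_rot: [-0.997, 1.492, -1.492]
ft_force: [-1.9, -2.6, 1.3]
finger_gap: -0.2
t 16.1 unit [37.7 -2. ] z 112.3 F unit [-0.7 -3.1] 1.3 gap -0.2 toolx in unit [-0. -1.]
knob mask [ 43  39  17  22 270] [37.4 25.6]
```

```bash
python3 -m inch '[[-0.5,0,0,0],[-0.5,0,0,0],[0,0,0,0],[0,0,0,0],[0,0,0,0],[0,0,0,0],[0,0,0,0],[0,0,0,0]]'; python3 - <<'E'
from h import *
st();knob()
E
python3 -m inch '[[-0.5,0,0,0],[-0.5,0,0,0],[0,0,0,0],[0,0,0,0],[0,0,0,0],[0,0,0,0],[0,0,0,0],[0,0,0,0]]'; python3 - <<'E'
from h import *
st();knob()
E
```

```text
clock: 17.15
position: [564.0, 186.9, 112.2]
tcp_rot: [-0.998, 1.492, -1.493]
ft_force: [-2.0, -3.9, 1.4]
finger_gap: -0.1
t 17.15 unit [37.7 -1.5] z 112.2 F unit [-0.4 -4.4] 1.4 gap -0.1 toolx in unit [-0. -1.]
knob mask [ 43  39  17  22 268] [37.2 25.8]
clock: 18.2
position: [564.1, 187.2, 112.3]
tcp_rot: [-0.999, 1.492, -1.495]
ft_force: [-3.9, -6.7, 2.3]
finger_gap: 0.1
t 18.2 unit [37.6 -1.2] z 112.3 F unit [-1.  -7.7] 2.3 gap 0.1 toolx in unit [-0.001 -1.   ]
knob mask [ 43  39  17  22 269] [37.4 25.7]
```

At the hard stop: the force has climbed to 7.7 N and the knob no longer moves. I back off, lift clear and check.

```bash
python3 -m inch '[[4,0,0,0],[8,0,0,0],[10,0,0,0],[0,-20,0,0],[0,-35,0,0],[0,-35,0,0],[0,-20,0,0],[0,0,0,0]]'; python3 -m inch '[[40,0,0,0],[40,0,0,0],[40,0,0,0],[0,0,0,0],[0,0,0,0],[0,0,0,0],[0,0,0,0],[0,0,0,0]]'; python3 - <<'E'
from h import *
st();knob()
f=grab_frame("scene");g=grab_frame("wrist")
a=cv2.resize(f["img"][150:310,180:394],(400,300),interpolation=2); b=cv2.resize(g["img"],(400,300))
cv2.imwrite("pics/c4.png",np.hstack([a,b])[:,:,::-1])
E
```

```text
clock: 19.25
position: [557.0, 168.0, 224.0]
tcp_rot: [-0.993, 1.491, -1.492]
ft_force: [0.1, 0.3, -0.5]
finger_gap: -0.1
clock: 20.25
position: [510.5, 57.6, 222.1]
tcp_rot: [-0.998, 1.492, -1.492]
ft_force: [0.9, 0.0, 0.3]
finger_gap: -0.0
t 20.25 unit [  37.7 -141.4] z 222.1 F unit [0.8 0.3] 0.3 gap -0.0 toolx in unit [ 0.001 -1.   ]
knob mask [ 43  39  17  22 270] [37.4 25.5]
```

View pics/c4.png

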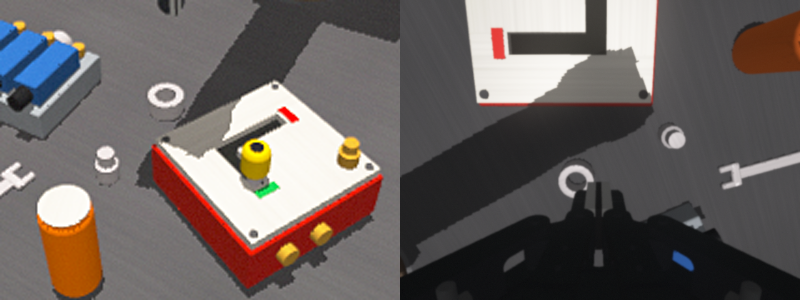

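The knob (256,160 in the left crop) stands at the slot's closed end beside the green mark (266,189). The fitting, adapter, collar, spanner and can stand as before and the arm is clear, so I hand in.

```bash
python3 -c "
from h import *
print(sign_off())"
```

```text
the job is handed in; nothing more can be done
None
```

The yellow knob is at the closed end of the slot by the green mark, and the job is handed in. I pushed it with the shut fingertips only: along the first leg to the corner stop, then from its other side along the second leg.

- **Corner:** the knob stopped moving and the force rose to about 5 N.
- **Closed end:** the knob stopped at about 25.7 mm along the unit's y axis, with 7.7 N on the fingertips. It read 25.5 mm after I backed off.
- **Final picture:** the knob stands by the green mark. By eye, the fitting, adapter, collar, spanner and can are where they were. The orange ram is not in that last crop, but the arm never went near it.
- **State at hand-in:** the arm was clear of everything, the clock read about 20 s, and the force readings never passed about 9 N.

One small offset: the knob's measured x in the second leg (about 37 mm) is 2 to 3 mm more than the slot centre I measured (34 to 35 mm). That fits the first leg's stop at 82 mm and the camera's 2 mm error. No check failed.

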